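# Raise the strainer basket on its telescopic drip stand and hold it up

## Robot

A 6-joint arm with a two-finger parallel gripper is mounted at the origin on the work surface. World frame = base frame: x ahead of the robot, y to its left, z up, the work surface at z = 0. Lengths are in m, angles in degrees, forces in N, time in s.
With the tool pointing down it reaches from about 0.25 to 0.775 m from the base axis. Payload 4 kg.
Tool frame: the origin (TCP) lies at the very end of the fingers, on their centre line; the grasp point (between the pads) lies 19 mm behind it; z points along the fingers, y is the line along which they close (so a half turn about z gives the same grasp; the last joint's range is limited). The gripper opens to 85 mm and grips with 20 to 120 N. Pads are 22 mm wide; open, the fingers measure 114 mm over their backs; the gripper's body (76 mm by 85 mm) begins 54 mm behind the grasp point. The pads swing forward as they close: fully open they stand 13 mm farther back than shut.
Start: joints at [-69.735, 4.996, 78.535, -0, 96.463, -5.907], TCP at [0.243, -0.494, 0.207] pointing down, gripper open.
Joint ranges: [-177.83, 177.83], [-43.37, 116.18], [15.69, 146.23], [-61.86, 241.86], [9.47, 152.12], [-147.06, 147.06]. Speed limits (degrees/s): [159.86, 159.86, 180, 180, 180, 180].

## Interface

Orientations are given as a 3x3 rotation matrix whose columns are the frame's x, y, z axes.
In Python, from station import * gives the robot as it stands.
- The arm moves only by the tool apply_moves, never from a script. Its argument "commands" is text: rows parted by semicolons, each of 7 numbers parted by spaces: the finger opening in m, from 0 to 0.0854, then the shift along the tool's x, y, z in m, then the turn, a rotation vector about the tool's x, y, z in rad. A call has 1 to 5 rows; each row is the pose to reach, as a shift and turn from the pose commanded when the call began, along the tool's axes at that moment; what a row does not reach only later rows make up. A row lasts 1/10 s, in which the tool goes at most 50 mm and 8.59 degrees, less where a joint would pass 70% of its speed; a pose out of reach is approached as far as the arm can. A call with a gripper value outside its range is refused whole. The fingers move at their own pace and stop on an object; "squeeze" is the grip in N (left out, the last holds). Time passes only in rows, so rows that repeat a pose let the fingers close. It gives the time, the measured TCP pose, the force, the opening and the grip force at its end, in the units of the state.
- sense(): the state, without advancing time (a new reading comes with each control period).
- get_image(name): name is "side" or "top" or "wrist"; returns a dict with "image" (420x560x3 uint8, red, green, blue), "mtx" (3x3 intrinsics, pixels), "pose" (4x4, takes a point from camera to world coordinates). Camera axes: x right, y down, z forward; pixel columns grow to the right and rows downward; lengths in m; the calibration is good to about 2 mm. A picture is of the moment at which its call begins. There is no depth.
- job_done(): hands the job in; it is judged then, once.
Trained networks look in the newest picture that a camera, given by its name, has taken for a name from the list of things; names that differ only in an ending like _2 or _b are one class to them, and where a whole thing is asked for, a point or a joint stands for the part that bears it (a point fixed in the world has none). Each returns a list of dicts, best first, with "score" (0 to 1); they miss things now and then, are a little off and sometimes report something else, mostly with a low value. They report only what shows in the picture. A call takes as long as a camera call.
- regions_of(camera, query): "mask" (420x560 bool, what is visible of it) and "point" ([column, row] in pixels, amid what is visible of it).
- place_of(camera, query): "point" ([column, row] in pixels: a listed point, or the origin of a listed thing).
The state is a dict: "t": time; "joint_positions": joint angles; "qd": joint speeds; "joint_torque": joint torques, N m; "eef_pos": TCP position; "tcp_rot": TCP orientation; "contact_force": force on the tool from outside, world axes, zero at the start; "ft_torque": the same for the moment, N m; "opening": finger opening in m; "gripper_force": force on a finger pad.
Only numpy, scipy, OpenCV 4.12 (cv2) and the standard library are available. Lean on these libraries where they do the work, as an engineer would, in place of code of your own. Each camera call takes 0.05 s, during which the arm holds its last target. There are 200 camera calls.

## Task

First push the pump plunger on the drip stand's foot all the way down, so that the foot grips the worktop. Then pinch the silicone head on top of the telescopic post so that its release button is squeezed in, pull it straight up past the first stop to the second stop (fully extended), and finish still holding it up there with the button squeezed. Leave the two celadon dishes and the garlic jar where they stand.

Things in the scene. Friction and masses are not known exactly. Their poses are not given: they have to be found in the camera images.
- stand: drip stand, fixed to the worktop, place and yaw differ each time. Origin on the worktop at the axis of its upright steel column (34 mm diameter, top 140 mm high). White foot plate 10 mm thick, 110 mm wide, from x = -120 to +180 mm. Own +x points from the column to the strainer basket, -x to the pump, +y to the release-button side, z up.
- plunger_top (a point): centre of the top of the pump plunger, a flat round dark knob 34 mm across, 10 mm thick, on a 12 mm rod; top 145 mm high when up. Pushed straight down. It stands over a white upright pump barrel (40 mm diameter, 100 mm high) at x = -100 mm, y = 0 of the stand.
- plunger (a joint): stroke of the pump plunger in m: 0 up, 0.025 fully down against its stop. Its spring pushes back with 1.5 N at the top and 9 N at the bottom; it comes up again when let go.
- grip (a point): centre of the dark silicone head on top of the telescopic post, the place to pinch it: a block 40 x 40 mm and 46 mm high, at rest from 140 to 186 mm height (this point at 163 mm). It has the yaw of the stand and rises with the post. Nothing stands beside its two y faces.
- button_face (a point): centre of the outer face of the steel release button (26 mm wide, 30 mm high) on the +y face of the head, as high as grip. 7 mm proud when out; pressed along the stand's -y. A gripper closing along the stand's y, one finger on the button, the other on the plain -y face, squeezes it in: 47 mm across with it out, 41 mm pressed.
- basket (a point): centre of the rim of the wire strainer basket: 96 mm wide, 55 mm deep, rim 115 mm high at rest, at x = +115 mm of the stand. It hangs from a steel bar 8 mm thick that leaves the +x face of the silicone head near its underside, and rises with it.
- button (a joint): stroke of the release button in m: 0 out, 0.006 fully in; the latch is free from 0.0045. Its spring pushes back with 2 N when out and 8 N when fully in, and it pops out when let go.
- post (a joint): extension of the telescopic post in m, straight up: 0 down, 0.050 first stop, 0.100 second stop (hard end). With the button out, catches keep the post from rising at 0 and at the first stop; with the button kept pressed it passes both. No lock at the second stop: let go, it sinks 25 mm or more. Head, post and basket weigh 0.25 to 0.5 kg.
- drip_dish: round celadon dipping dish, 80 mm wide at the rim, 28 mm high, standing on the foot plate below the basket; loose. Origin at the centre of its underside.
- side_dish: a like celadon dish on the worktop beside the stand; loose. Origin at the centre of its underside.
- jar: glass garlic jar with a steel twist cap, 60 mm in diameter, 74 mm high, on the worktop beside the stand; loose. Origin at the centre of its underside.

How it is judged (in metres and radians):
On the way, in this order (a step that is already met when the one before it is completed fails the run):
1. the pump plunger is pushed fully down while the post is still down (value of joint plunger above 0.0225 m and value of joint post below 0.01 m), for 0.1 s.
2. the release button is squeezed in with the post still down (value of joint button above 0.0045 m and value of joint post below 0.01 m), for 0.1 s.
3. the post is pulled up to the second stop (value of joint post above 0.096 m and contact force between the fingers and stand above 1 N), for 0.2 s.
At the end, for the whole second after the job is handed in: The post stays at its second stop (over 96 of 100 mm, under 20 mm/s), the gripper still holds the head (over 2 N, grasp point within 45 mm of its centre) with the button squeezed in (over 4.5 of 6 mm); dishes and jar within 30 mm of their start (value of joint post above 0.096 m and value of joint button above 0.0045 m and contact force between the fingers and stand above 2 N and distance between the grasp point and grip below 0.045 m and velocity of joint post between -0.02 and 0.02 m/s and distance of each of drip_dish, side_dish, jar from where it was at the start of the episode below 0.03 m); the arm keeps its last pose, push and grip.
It fails at once if a dish or the jar is shoved more than 30 mm or tipped over (distance of any of drip_dish, side_dish, jar from where it was at the start of the episode above 0.03 m or angle between any of drip_dish, side_dish, jar's own z axis and vertical above 0.4 rad).
It also fails if it takes over 45 s, if anything falls off the work surface, if the arm or the gripper's body presses on something with over 40 N, if the wrist force passes 120 N, or if a joint passes its speed limit or range.

## Working session

There is one attempt and no reset: what is moved stays moved. The work goes in short steps, Python scripts to look and compute and a tool call to move; the robot and the scene stay as the last step left them, time stands still between calls to the robot, and variables do not carry over. Pictures are saved under pics/ and viewed, at most 10 in all, crops included, and the job is handed in when it is done.

Besides the shell and the picture viewer there is one more tool, called after "Request:" as name(argument=value, ...) on one line, values as JSON. apply_moves: Moves the arm, as the interface text tells. Its arguments: {"type":"object","properties":{"commands":{"type":"string"},"squeeze":{"type":"number"}},"required":["commands"]}

```bash
mkdir -p pics; cat > h.py <<'E'
from station import *
import numpy as np, cv2
def ray(c,p):
    d=np.linalg.inv(c["mtx"])@np.array([p[0],p[1],1.]); P=np.array(c["pose"]); d=P[:3,:3]@d
    return P[:3,3],d/np.linalg.norm(d)
def atz(c,p,z):
    o,d=ray(c,p); return o+d*(z-o[2])/d[2]
def proj(c,X):
    P=np.linalg.inv(np.array(c["pose"])); q=c["mtx"]@(P[:3,:3]@np.array(X)+P[:3,3]); return q[:2]/q[2]
def tri(rs):
    A=np.zeros((3,3));b=np.zeros(3)
    for o,d in rs:
        M=np.eye(3)-np.outer(d,d);A+=M;b+=M@o
    return np.linalg.solve(A,b)
E
cat > a.py <<'E'
from h import *
ims={}
for n in("side","top"):
    c=get_image(n);ims[n]=c
    cv2.imwrite(f"pics/{n}0.png",c["image"][:,:,::-1])
H=dict(plunger_top=.145,grip=.163,button_face=.163,basket=.115,stand=0,drip_dish=.01,side_dish=0,jar=0)
for q in H:
    rs=[]
    for n in ims:
        r=place_of(n,q)
        for k in r[:2]: print(q,n,round(k["score"],2),np.round(k["point"]),atz(ims[n],k["point"],H[q]).round(3))
        if r: rs.append(ray(ims[n],r[0]["point"]))
    if len(rs)==2: print("  tri",tri(rs).round(3))
s=sense();print(s["t"],s["eef_pos"],s["tcp_rot"])
E
python3 a.py
```

```text
plunger_top side 0.57 [211. 261.] [ 0.508 -0.055  0.145]
plunger_top top 0.65 [340. 248.] [ 0.52  -0.065  0.145]
  tri [ 0.514 -0.064  0.155]
grip side 0.6 [264. 230.] [ 0.597 -0.019  0.163]
grip top 0.97 [316. 217.] [ 0.592 -0.014  0.163]
grip top 0.71 [340. 250.] [ 0.517 -0.063  0.163]
  tri [ 0.595 -0.014  0.159]
button_face top 0.36 [306. 218.] [0.59  0.01  0.163]
basket side 0.8 [316. 224.] [0.701 0.03  0.115]
basket side 0.39 [265. 229.] [0.607 0.033 0.115]
basket top 0.72 [296. 172.] [0.703 0.028 0.115]
  tri [0.701 0.028 0.116]
stand side 0.59 [266. 290.] [ 0.601 -0.015  0.   ]
stand top 0.64 [314. 217.] [ 0.599 -0.022  0.   ]
  tri [ 0.6   -0.022  0.009]
drip_dish side 0.74 [315. 260.] [0.711 0.036 0.01 ]
drip_dish top 0.58 [295. 176.] [0.705 0.025 0.01 ]
  tri [0.705 0.025 0.023]
side_dish side 0.87 [358. 358.] [ 0.727 -0.177  0.   ]
side_dish top 0.84 [374. 174.] [ 0.709 -0.179  0.   ]
side_dish top 0.74 [314. 218.] [ 0.598 -0.02   0.   ]
  tri [ 0.716 -0.18   0.009]
jar side 0.87 [234. 222.] [0.561 0.19  0.   ]
jar top 0.85 [237. 234.] [0.561 0.179 0.   ]
  tri [0.561 0.178 0.011]
0.9 [ 0.24259534 -0.49364135  0.20685689] [[ 8.97471113e-01  4.41073235e-01  4.32712866e-05]
 [ 4.41073237e-01 -8.97471104e-01 -1.30841411e-04]
 [-1.88759150e-05  1.36512193e-04 -9.99999991e-01]]
```

View images.

```bash
python3 -c "
import cv2,numpy as np
a=cv2.imread('pics/side0.png')[120:420,100:500];b=cv2.imread('pics/top0.png')[120:420,130:530]
cv2.imwrite('pics/both0.png',np.hstack([a,b]))"
```

```text
(no output)
```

View pics/both0.png

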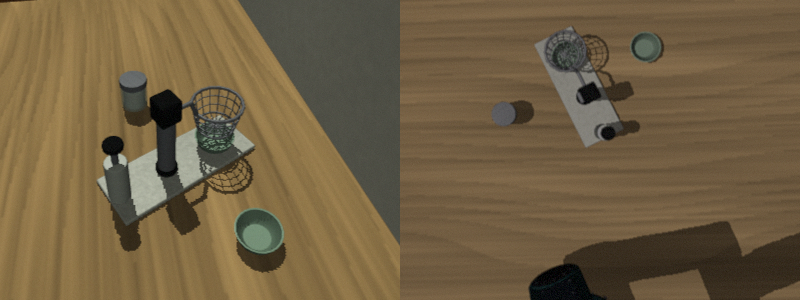

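Request:
apply_moves(commands="0 0.036 -0.022 -0.012 0 0 0;0 0.072 -0.045 -0.024 0 0 0;0 0.108 -0.067 -0.036 0 0 0;0 0.144 -0.089 -0.048 0 0 0;0 0.18 -0.112 -0.06 0 0 0", squeeze=40)

```text
t: 1.4
eef_pos: [0.3553, -0.3123, 0.2674]
tcp_rot: [[0.898, 0.441, 0.001], [0.441, -0.898, -0.0], [0.0, 0.001, -1.0]]
contact_force: [0.6, -0.2, -0.1]
opening: 0.0126
gripper_force: 0.0
```

Request:
apply_moves(commands="0 0.036 -0.022 0 0 0 0;0 0.072 -0.045 0 0 0 0;0 0.108 -0.067 0 0 0 0;0 0.144 -0.089 0 0 0 0;0 0.18 -0.112 0 0 0 0")

```text
t: 1.9
eef_pos: [0.4676, -0.1322, 0.267]
tcp_rot: [[0.898, 0.441, 0.001], [0.441, -0.898, -0.0], [0.0, 0.001, -1.0]]
contact_force: [0.0, -0.6, -0.4]
opening: 0.0006
gripper_force: 0.0
```

```bash
cat > b.py <<'E'
from h import *
import sys
c=get_image("wrist");cv2.imwrite(f"pics/{sys.argv[1]}.png",c["image"][:,:,::-1])
H=dict(plunger_top=.145,grip=.163,button_face=.163,basket=.115)
rp={}
for q in H:
    for k in place_of("wrist",q)[:2]:
        print(q,round(k["score"],2),np.round(k["point"]),atz(c,k["point"],H[q]).round(4))
s=sense();R=np.array(s["tcp_rot"]);print(s["t"],np.round(s["eef_pos"],4),R.round(3).tolist(),s["opening"],np.round(s["contact_force"],1))
print("cam",np.round(np.array(c["pose"]),3).tolist())
E
python3 b.py w1
```

```text
plunger_top 0.85 [219. 107.] [ 0.5099 -0.0594  0.145 ]
2.15 [ 0.4667 -0.1339  0.2668] [[0.897, 0.442, -0.0], [0.442, -0.897, -0.001], [-0.001, 0.0, -1.0]] 7.814343457530872e-05 [-0.6  0.   0.1]
cam [[0.441, -0.859, -0.26, 0.535], [-0.898, -0.421, -0.129, -0.1], [0.001, 0.29, -0.957, 0.434], [0.0, 0.0, 0.0, 1.0]]
```

View pics/w1.png

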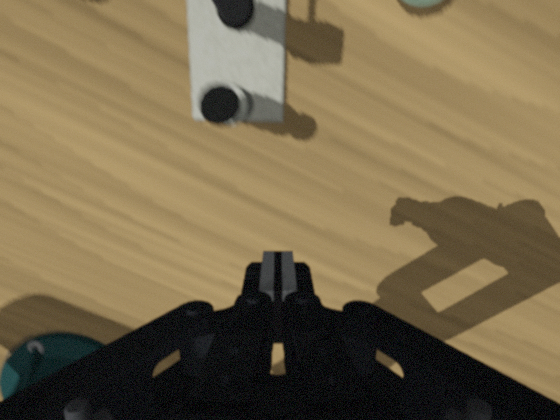

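Request:
apply_moves(commands="0 0.035 -0.023 0 0 0 0;0 0.07 -0.047 0 0 0 0;0 0.07 -0.047 0.04 0 0 0;0 0.07 -0.047 0.08 0 0 0;0 0.07 -0.047 0.112 0 0 0")

```text
t: 2.65
eef_pos: [0.508, -0.062, 0.1527]
tcp_rot: [[0.898, 0.439, -0.001], [0.439, -0.898, -0.0], [-0.001, -0.0, -1.0]]
contact_force: [-0.7, -0.0, -0.3]
opening: 0.0002
gripper_force: 0.0
```

```bash
cat > c.py <<'E'
from h import *
rs=[]
for n in("side","top"):
    c=get_image(n);cv2.imwrite(f"pics/{n}1.png",c["image"][:,:,::-1])
    s=sense();t=np.array(s["eef_pos"])
    print(n,"tcp px",proj(c,t).round(),"plunger model px",proj(c,[.510,-.0605,.145]).round())
    for q in("plunger_top","grip"):
        for k in place_of(n,q)[:2]: print(q,round(k["score"],2),np.round(k["point"]),atz(c,k["point"],.145 if q[0]=="p" else .163).round(3))
print(s["t"],t.round(4))
a=cv2.imread('pics/side1.png')[160:360,150:400];cv2.imwrite('pics/s1c.png',cv2.resize(a,None,fx=3,fy=3))
E
python3 c.py
```

```text
side tcp px [208. 263.] plunger model px [212. 263.]
plunger_top 0.95 [208. 262.] [ 0.505 -0.057  0.145]
grip 0.91 [266. 229.] [ 0.602 -0.018  0.163]
top tcp px [339. 254.] plunger model px [338. 253.]
grip 0.73 [316. 216.] [ 0.595 -0.012  0.163]
grip 0.44 [372. 168.] [ 0.699 -0.142  0.163]
2.85 [ 0.5087 -0.062   0.1552]
```

View pics/s1c.png

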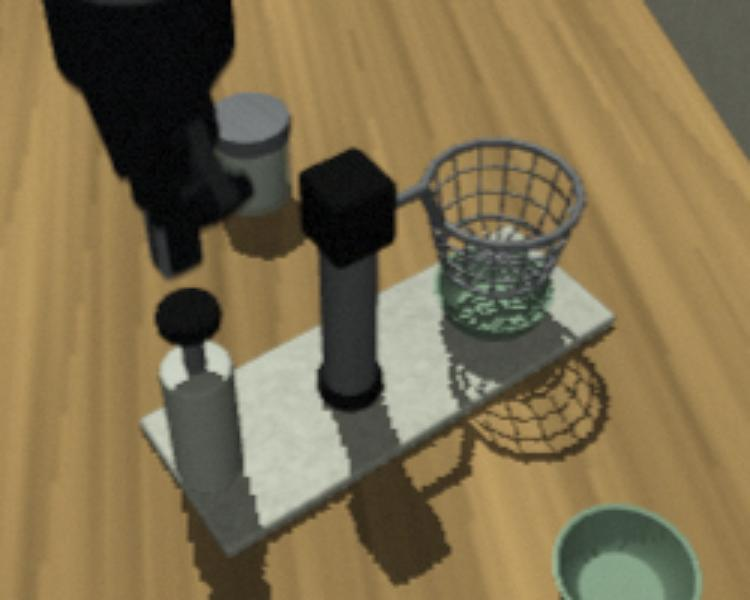

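Request:
apply_moves(commands="0 0.001 0 0.005 0 0 0;0 0.002 -0.001 0.01 0 0 0;0 0.002 -0.001 0.014 0 0 0;0 0.002 -0.001 0.014 0 0 0")

```text
t: 3.35
eef_pos: [0.5099, -0.0588, 0.14]
tcp_rot: [[0.897, 0.441, -0.001], [0.441, -0.897, 0.0], [-0.001, -0.001, -1.0]]
contact_force: [-0.2, 0.4, 0.1]
opening: -0.0002
gripper_force: 0.0
```

```bash
python3 c.py; python3 -c "
from h import *
c=get_image('side')
for z in (.14,.15,.16,.17,.18): print(z,proj(c,[.509,-.062,z]).round(1))
c=get_image('wrist');print(c['mtx'],proj(c,sense()['eef_pos']))
cv2.imwrite('pics/w2.png',c['image'][:,:,::-1])
a=cv2.imread('pics/side1.png')[160:360,150:350]
cv2.imwrite('pics/c2.png',np.hstack([cv2.resize(a,(420,420)),cv2.resize(c['image'][:,100:460,::-1],(360,420))]))
"
```

```text
side tcp px [212. 264.] plunger model px [212. 263.]
plunger_top 0.57 [212. 263.] [ 0.509 -0.061  0.145]
grip 0.68 [267. 228.] [ 0.603 -0.016  0.163]
top tcp px [337. 253.] plunger model px [338. 253.]
grip 0.88 [315. 218.] [ 0.589 -0.01   0.163]
3.55 [ 0.5104 -0.0589  0.1409]
0.14 [211.9 266.2]
0.15 [211.2 261.8]
0.16 [210.6 257.3]
0.17 [209.9 252.7]
0.18 [209.2 248.1]
[[340.96752472   0.         277.49773099]
 [  0.         340.96752472 205.15674347]
 [  0.           0.           1.        ]] [276.27674002 247.88997979]
```

View pics/c2.png

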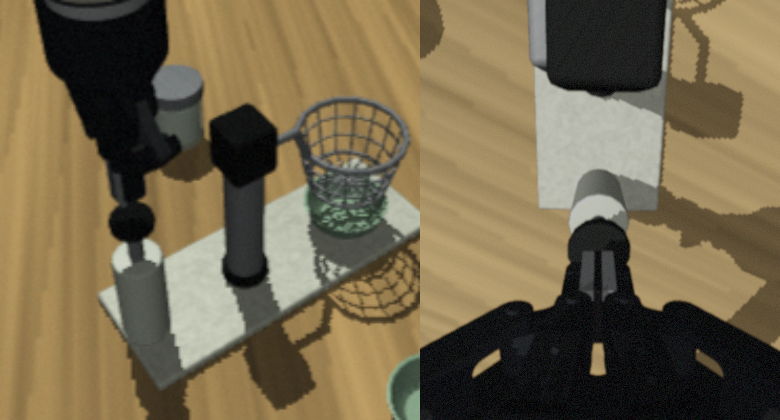

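Request:
apply_moves(commands="0 0 0.001 0.004 0 0 0;0 0 0.002 0.008 0 0 0;0 0 0.002 0.012 0 0 0;0 0 0.002 0.016 0 0 0;0 0 0.002 0.016 0 0 0")

```text
t: 4.25
eef_pos: [0.5106, -0.0606, 0.1237]
tcp_rot: [[0.897, 0.441, -0.002], [0.441, -0.897, 0.0], [-0.002, -0.001, -1.0]]
contact_force: [-0.2, 0.4, 0.8]
opening: 0.0001
gripper_force: 0.0
```

Request:
apply_moves(commands="0 0 0 0.004 0 0 0;0 0 0 0.008 0 0 0;0 0 0 0.012 0 0 0;0 0 0 0.012 0 0 0")

```text
t: 4.65
eef_pos: [0.5115, -0.0608, 0.1129]
tcp_rot: [[0.897, 0.441, 0.001], [0.441, -0.897, -0.0], [0.001, 0.001, -1.0]]
contact_force: [-0.5, 0.5, 3.8]
opening: -0.0002
gripper_force: 1.7
```

```bash
python3 c.py; python3 -c "
from h import *
c=get_image('wrist')
a=cv2.imread('pics/side1.png')[160:360,150:350]
cv2.imwrite('pics/c3.png',np.hstack([cv2.resize(a,(420,420)),cv2.resize(c['image'][:,100:460,::-1],(360,420))]))
"
```

```text
side tcp px [215. 277.] plunger model px [212. 263.]
plunger_top 0.48 [212. 266.] [ 0.51  -0.067  0.145]
grip 0.95 [267. 230.] [ 0.603 -0.02   0.163]
top tcp px [336. 252.] plunger model px [338. 253.]
grip 0.84 [317. 216.] [ 0.595 -0.014  0.163]
4.85 [ 0.5116 -0.0608  0.1134]
```

View pics/c3.png

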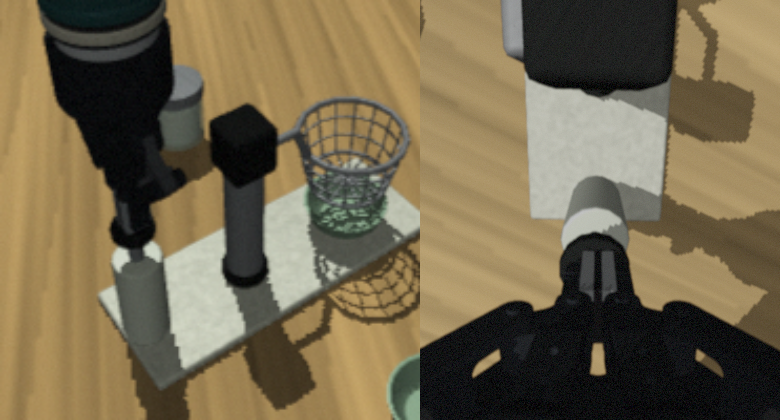

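Request:
apply_moves(commands="0 0 0 0.004 0 0 0;0 0 0 0.008 0 0 0;0 0 0 0.012 0 0 0;0 0 0 0.016 0 0 0;0 0 0 0.016 0 0 0")

```text
t: 5.5
eef_pos: [0.5116, -0.0609, 0.0972]
tcp_rot: [[0.897, 0.441, 0.001], [0.441, -0.897, -0.0], [0.001, 0.001, -1.0]]
contact_force: [-1.2, 0.6, 8.1]
opening: 0.0001
gripper_force: 4.1
```

Request:
apply_moves(commands="0 0 0 0.003 0 0 0;0 0 0 0.005 0 0 0;0 0 0 0.006 0 0 0;0 0 0 0.006 0 0 0")

```text
t: 5.9
eef_pos: [0.5119, -0.061, 0.0953]
tcp_rot: [[0.897, 0.441, 0.003], [0.441, -0.897, -0.001], [0.002, 0.002, -1.0]]
contact_force: [-6.7, 1.2, 22.2]
opening: 0.0002
gripper_force: 10.7
```

Request:
apply_moves(commands="0 0 0 0 0 0 0;0 0 0 -0.03 0 0 0;0 0 0 -0.075 0 0 0;0 0 0 -0.12 0 0 0;0.085 0 0 -0.165 0 0 0", squeeze=60)

```text
t: 6.4
eef_pos: [0.5103, -0.0606, 0.2556]
tcp_rot: [[0.897, 0.441, -0.003], [0.441, -0.897, 0.001], [-0.003, -0.002, -1.0]]
contact_force: [1.2, -0.2, -0.3]
opening: 0.0131
gripper_force: 0.0
```

Request:
apply_moves(commands="0.085 0.02 0 0 0 0 0;0.085 0.06 0 0 0 0 0;0.085 0.09 0 0 0 0 0;0.085 0.09 0 0 0 0 0;0.085 0.09 0 0 0 0 0")

```text
t: 6.9
eef_pos: [0.5915, -0.0208, 0.2534]
tcp_rot: [[0.897, 0.442, -0.004], [0.442, -0.897, 0.0], [-0.004, -0.002, -1.0]]
contact_force: [-0.2, -0.6, 0.1]
opening: 0.0843
gripper_force: 0.0
```

```bash
python3 b.py w4; python3 c.py; python3 -c "
from h import *
a=cv2.imread('pics/side1.png')[160:360,150:350];b=cv2.imread('pics/w4.png')[:,100:460]
cv2.imwrite('pics/c4.png',np.hstack([cv2.resize(a,(420,420)),b]))
"
```

```text
plunger_top 0.84 [278. 291.] [ 0.5096 -0.0621  0.145 ]
plunger_top 0.62 [278. 188.] [ 0.5963 -0.019   0.145 ]
grip 0.6 [279. 186.] [ 0.602  -0.0172  0.163 ]
button_face 0.76 [244. 190.] [0.5877 0.0057 0.163 ]
basket 0.85 [281.  36.] [0.7048 0.0309 0.115 ]
7.15 [ 0.5913 -0.0216  0.2561] [[0.898, 0.44, 0.0], [0.44, -0.898, -0.0], [0.0, 0.0, -1.0]] 0.08496534589130376 [-0.  -0.1  0.5]
cam [[0.441, -0.857, -0.265, 0.659], [-0.897, -0.422, -0.128, 0.011], [-0.002, 0.295, -0.956, 0.42], [0.0, 0.0, 0.0, 1.0]]
side tcp px [259. 185.] plunger model px [212. 263.]
plunger_top 0.76 [213. 266.] [ 0.511 -0.066  0.145]
grip 0.76 [266. 230.] [ 0.601 -0.02   0.163]
top tcp px [324. 215.] plunger model px [338. 253.]
plunger_top 0.67 [337. 252.] [ 0.513 -0.059  0.145]
grip 0.67 [371. 170.] [ 0.694 -0.14   0.163]
7.35 [ 0.5917 -0.0213  0.2563]
```

View pics/c4.png

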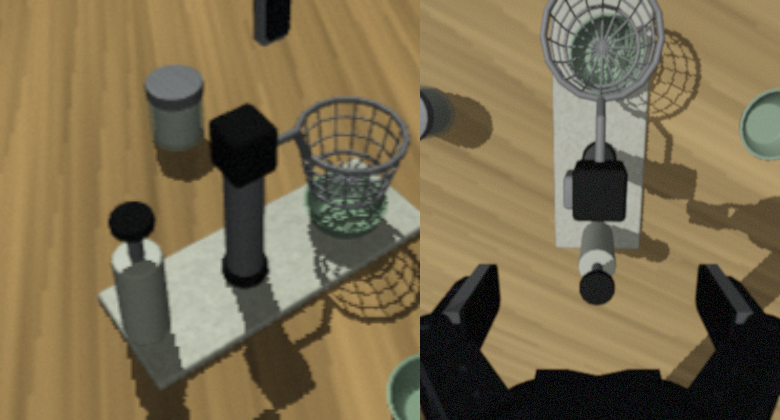

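Request:
apply_moves(commands="0.085 0.009 0.001 0 0 0 0;0.085 0.009 0.001 0.04 0 0 0;0.085 0.009 0.001 0.08 0 0 0;0.085 0.009 0.001 0.11 0 0 0;0.085 0.009 0.001 0.133 0 0 0")

```text
t: 7.95
eef_pos: [0.5998, -0.0176, 0.1197]
tcp_rot: [[0.897, 0.441, -0.003], [0.441, -0.897, 0.001], [-0.003, -0.002, -1.0]]
contact_force: [-0.1, 1.1, -0.2]
opening: 0.0849
gripper_force: 0.0
```

Request:
apply_moves(commands="0.085 0 0 0 0 0 0;0.065 0 0 0 0 0 0")

```text
t: 8.15
eef_pos: [0.6009, -0.0179, 0.123]
tcp_rot: [[0.897, 0.441, -0.0], [0.441, -0.897, 0.0], [-0.0, -0.0, -1.0]]
contact_force: [-0.8, 0.1, 0.3]
opening: 0.073
gripper_force: 0.0
```

```bash
python3 b.py w5; python3 c.py; python3 -c "
from h import *
a=cv2.imread('pics/side1.png')[130:330,190:390];b=cv2.imread('pics/w5.png')[:,100:460]
cv2.imwrite('pics/c5.png',np.hstack([cv2.resize(a,(420,420)),b]))
"
```

```text
plunger_top 0.19 [283.   8.] [0.6991 0.0274 0.145 ]
grip 0.65 [274. 288.] [ 0.6001 -0.0172  0.163 ]
grip 0.46 [211. 288.] [0.5883 0.0063 0.163 ]
button_face 0.87 [213. 284.] [0.5907 0.0066 0.163 ]
basket 0.83 [282.   8.] [0.7053 0.0306 0.115 ]
8.4 [ 0.6017 -0.0181  0.125 ] [[0.897, 0.441, 0.004], [0.441, -0.897, -0.001], [0.003, 0.002, -1.0]] 0.06493060465276479 [0.3 0.8 0.7]
cam [[0.441, -0.859, -0.261, 0.668], [-0.898, -0.422, -0.128, 0.014], [-0.0, 0.291, -0.957, 0.29], [0.0, 0.0, 0.0, 1.0]]
side tcp px [266. 246.] plunger model px [212. 263.]
plunger_top 0.74 [213. 263.] [ 0.512 -0.06   0.145]
grip 0.96 [267. 229.] [ 0.603 -0.017  0.163]
top tcp px [317. 214.] plunger model px [338. 253.]
plunger_top 0.59 [335. 251.] [ 0.515 -0.056  0.145]
8.6 [ 0.6008 -0.0181  0.1235]
```

View pics/c5.png

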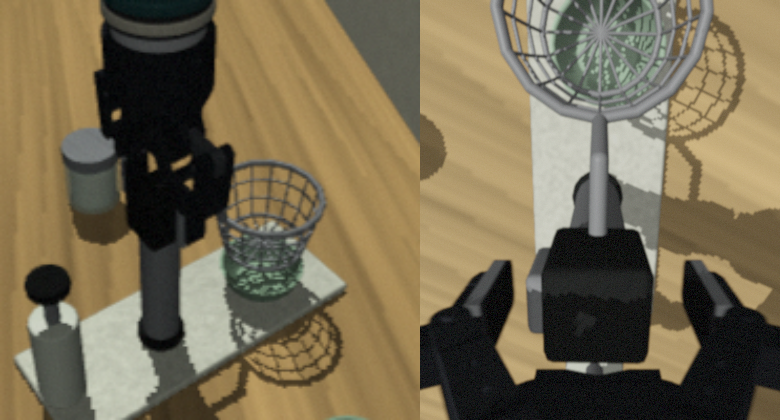

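```bash
python3 -c "
from h import *
s=sense();R=np.array(s['tcp_rot']);t=np.array(s['eef_pos'])
cw=get_image('wrist');cs=get_image('side')
for o in (-.01,-.02,-.03,-.04,-.05):
    P=[t+R@np.array([.011,sy*.0325,o]) for sy in(-1,1)]
    Q=[t+R@np.array([a,b,o]) for a in (-.011,.011) for b in (.0325,.0425)]
    print(o,[ (proj(cw,p)+[320,0]).round() for p in P],[((proj(cs,q)-[190,130])*2.1).round() for q in Q])
"
```

```text
-0.01 [array([530., 236.]), array([662., 236.])] [array([172., 266.]), array([180., 274.]), array([195., 253.]), array([203., 261.])]
-0.02 [array([526., 244.]), array([666., 244.])] [array([172., 257.]), array([180., 264.]), array([195., 244.]), array([203., 252.])]
-0.03 [array([522., 253.]), array([670., 253.])] [array([172., 247.]), array([180., 255.]), array([195., 235.]), array([203., 243.])]
-0.04 [array([517., 263.]), array([675., 263.])] [array([172., 238.]), array([180., 246.]), array([196., 226.]), array([204., 233.])]
-0.05 [array([511., 275.]), array([681., 275.])] [array([172., 228.]), array([180., 236.]), array([196., 216.]), array([204., 224.])]
```

Request:
apply_moves(commands="0.065 0 0 0.003 0 0 0;0.065 0 0 0.006 0 0 0;0.065 0 0 0.009 0 0 0;0.065 0 0 0.009 0 0 0")

```text
t: 9.2
eef_pos: [0.6, -0.018, 0.1128]
tcp_rot: [[0.897, 0.441, -0.002], [0.441, -0.897, 0.0], [-0.001, -0.001, -1.0]]
contact_force: [-0.1, 0.1, 0.4]
opening: 0.0649
gripper_force: 0.0
```

Request:
apply_moves(commands="0.05 0 0 0 0 0 0;0.045 0 0 0 0 0 0;0.035 0 0 0 0 0 0;0.03 0 0 0 0 0 0;0.03 0 0 0 0 0 0", squeeze=40)

```text
t: 9.7
eef_pos: [0.6002, -0.0173, 0.1146]
tcp_rot: [[0.898, 0.441, -0.0], [0.441, -0.898, 0.001], [0.0, -0.001, -1.0]]
contact_force: [-3.3, 3.7, 5.4]
opening: 0.04
gripper_force: 44.3
```

Request:
apply_moves(commands="0.03 0 0 0 0 0 0;0.03 0 0 0 0 0 0;0.03 0 0 -0.005 0 0 0;0.03 0 0 -0.012 0 0 0;0.03 0 0 -0.02 0 0 0", squeeze=60)

```text
t: 10.2
eef_pos: [0.6001, -0.0174, 0.1325]
tcp_rot: [[0.897, 0.441, -0.002], [0.441, -0.897, 0.001], [-0.001, -0.002, -1.0]]
contact_force: [0.6, 3.8, -4.8]
opening: 0.04
gripper_force: 60.9
```

```bash
python3 c.py; python3 -c "
from h import *
c=get_image('wrist')
a=cv2.imread('pics/side1.png')[130:330,190:390]
cv2.imwrite('pics/c6.png',np.hstack([cv2.resize(a,(420,420)),c['image'][:,100:460,::-1]]))
"
```

```text
side tcp px [265. 241.] plunger model px [212. 263.]
plunger_top 0.73 [210. 264.] [ 0.506 -0.062  0.145]
plunger_top 0.25 [266. 221.] [0.608 0.021 0.145]
grip 0.97 [264. 220.] [0.601 0.005 0.163]
top tcp px [317. 214.] plunger model px [338. 253.]
plunger_top 0.68 [336. 249.] [ 0.519 -0.057  0.145]
10.4 [ 0.6002 -0.0173  0.1342]
```

View pics/c6.png

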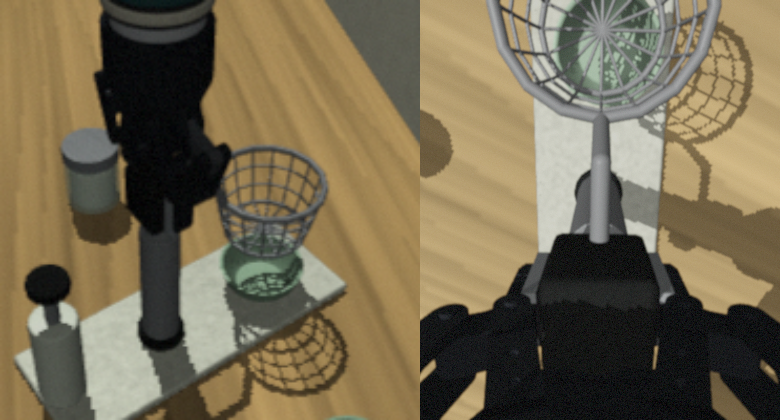

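Request:
apply_moves(commands="0.03 0 0 -0.01 0 0 0;0.03 0 0 -0.022 0 0 0;0.03 0 0 -0.034 0 0 0;0.03 0 0 -0.046 0 0 0;0.03 0 0 -0.058 0 0 0")

```text
t: 11.05
eef_pos: [0.6001, -0.0174, 0.1915]
tcp_rot: [[0.897, 0.441, -0.002], [0.441, -0.897, 0.001], [-0.001, -0.002, -1.0]]
contact_force: [0.6, 4.8, -5.3]
opening: 0.0397
gripper_force: 61.4
```

Request:
apply_moves(commands="0.03 0 0 -0.01 0 0 0;0.03 0 0 -0.017 0 0 0;0.03 0 0 -0.021 0 0 0;0.03 0 0 -0.024 0 0 0;0.03 0 0 -0.024 0 0 0")

```text
t: 11.55
eef_pos: [0.6001, -0.0174, 0.2148]
tcp_rot: [[0.897, 0.441, -0.002], [0.441, -0.897, 0.001], [-0.001, -0.002, -1.0]]
contact_force: [0.8, 4.3, -6.4]
opening: 0.0397
gripper_force: 65.0
```

Request:
apply_moves(commands="0.03 0 0 -0.002 0 0 0;0.03 0 0 -0.004 0 0 0;0.03 0 0 -0.004 0 0 0;0.03 0 0 -0.004 0 0 0")

```text
t: 11.95
eef_pos: [0.5999, -0.0174, 0.2149]
tcp_rot: [[0.897, 0.441, -0.006], [0.441, -0.897, 0.002], [-0.005, -0.004, -1.0]]
contact_force: [2.3, 5.7, -16.3]
opening: 0.0397
gripper_force: 64.3
```

```bash
python3 -c "
from h import *
C={n:get_image(n) for n in('side','top')}
for q in('basket','drip_dish','side_dish','jar'):
    r=[(n,place_of(n,q)) for n in C]; r=[ray(C[n],k[0]['point']) for n,k in r if k]
    print(q,len(r),tri(r).round(3) if len(r)>1 else '')
s=sense();print(s['t'],np.round(s['eef_pos'],4),np.round(s['contact_force'],1),s['opening'],s['gripper_force'])
cv2.imwrite('pics/fin.png',C['side']['image'][:,:,::-1])
"
```

```text
basket 2 [0.701 0.03  0.215]
drip_dish 2 [0.702 0.018 0.023]
side_dish 2 [ 0.722 -0.176 -0.01 ]
jar 2 [0.56  0.175 0.014]
12.45 [ 0.5999 -0.0174  0.2148] [  1.7   5.  -16. ] 0.03986591565482796 64.27406493807212
```

View pics/fin.png

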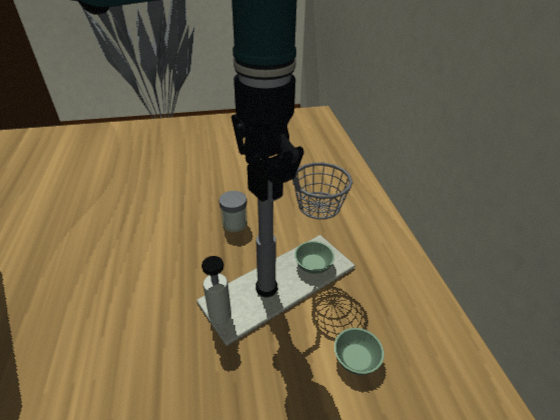

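The picture shows the post fully out: the basket rim is near (322,180), 0.215 m high. The dishes at (315,257) and (359,351) and the jar at (233,210) are where they started.

```bash
python3 -c "
from station import *
print(job_done())"
```

```text
the job is handed in; nothing more can be done
None
```

I handed the job in with the plunger pushed to its stop, then the post at its second stop (basket rim measured at 0.215 m, 100 mm up) and the gripper holding the head with the button squeezed; the dishes and jar measured within about 10 mm of their start, and no verdict came back.

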